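Fit the splined yoke on the gearbox shaft

ROBOT

A 6-joint arm with a two-finger parallel gripper is mounted at the origin on a cart in front of the work surface, level with it; the furniture and walls round the work are solid. World frame = base frame: x ahead of the robot, y to its left, z up, the work surface at z = 0. Lengths are in m, angles in rad, forces in N, time in s.
With the tool pointing down it reaches from about 0.425 to 0.95 m from the base axis. Payload 3.5 kg.
Tool frame: the origin (TCP) lies midway between the tips of the shut fingers; the grasp point (between the pads) lies 19 mm behind it; z points along the fingers, y is the line along which they close (so a half turn about z gives the same grasp; the last joint's range is limited). The gripper opens to 85 mm and grips with 20 to 120 N. Pads are 22 mm wide; open, the fingers measure 114 mm over their backs; the gripper's body (76 mm by 85 mm) begins 54 mm behind the grasp point. The pads swing forward as they close: fully open they stand 13 mm farther back than shut.
Start: joints at [1.101, 0.286, 1.577, -0, 1.279, -0.15], TCP at [0.212, 0.641, 0.231] pointing down, gripper open.
Joint ranges: [-2.77, 2.77], [-0.9, 2.22], [0.21, 2.48], [-1.53, 4.67], [0.24, 2.81], [-2.84, 2.84]. Speed limits (rad/s): [2.79, 2.79, 3.14, 3.14, 3.14, 3.14].

INTERFACE

Orientations are given as a unit quaternion [x, y, z, w].
In Python, from plant import get_state, read_camera, ctrl gives the robot as it stands.
- The arm moves only by the shell command python3 -m crank 'ROWS' [FORCE]. ROWS is JSON, a list of rows, each a list of 3 entries, a list of its own where there are three numbers: the shift along the tool's x, y, z in mm, then the turn about the tool's z in degrees, then the closure in counts, from 0 (fully open) to 255 (shut). In form: [[[tx, ty, tz], yaw, claw], ...]. A call has 1 to 10 rows; each row is the pose to reach, as a shift and turn from the pose commanded when the call began, along the tool's axes at that moment; what a row does not reach only later rows make up. A row lasts 1/10 s, in which the tool goes at most 50 mm and 8.59 degrees, less where a joint would pass 70% of its speed; a pose out of reach is approached as far as the arm can. A call with a gripper value outside its range is refused whole. The fingers move at their own pace and stop on an object; FORCE is the grip in N (left out, the last holds). Time passes only in rows, so rows that repeat a pose let the fingers close. It gives the time, the measured TCP pose, the force, the opening and the grip force at its end, in the units of the state.
- get_state(): the state, without advancing time (a new reading comes with each control period).
- read_camera(name): name is "scene" or "top" or "wrist"; returns a dict with "frame" (384x512x3 uint8, blue, green, red), "range_z" (384x512 float32, m along the optical axis (not along the pixel's ray), 0 where there is no reading), "vfov" (degrees; the focal length in pixels is half the picture's height over the tangent of half this angle, whatever the lens; pixels are square), "cx", "cy" (the principal point, pixels), "origin" and "orientation" of the camera in the world. Camera axes: x right, y down, z forward; pixel columns grow to the right and rows downward; lengths in m; the calibration is good to about 2 mm. The wrist camera is an equidistant fisheye: a pixel r from the principal point sees the ray r / f radians off the axis. A picture is of the moment at which its call begins.
- ctrl.sign_off(): hands the job in; it is judged then, once.
The state is a dict: "time": time; "qpos": joint angles; "dq": joint speeds; "joint_efforts": joint torques, N m; "eef_pos": TCP position; "tcp_rot": TCP orientation; "contact_force": force on the tool from outside, world axes, zero at the start; "wrist_torque": the same for the moment, N m; "opening": opening from 0.0 (shut) to 1.0 (fully open); "finger_force": force on a finger pad.
Only numpy, scipy, OpenCV 4.12 (cv2) and the standard library are available. Lean on these libraries where they do the work, as an engineer would, in place of code of your own. Each camera call takes 0.05 s, during which the arm holds its last target. There are 200 camera calls.

TASK

Of the two steel driveshaft yokes on the bench, take the one with the toothed (splined) bore and push it, ears up, down onto the upright splined shaft of the gearbox, rocking it a little if the teeth do not mesh at once, until it sits fully home on the shaft's shoulder; then let go. Leave the yoke with the plain round bore standing where it is.

Things in the scene. Friction and masses are not known exactly. Their poses are not given: they have to be found in the camera images.
- splined_yoke: Loose bare-steel yoke, under 0.5 kg, ears up: round hub (diameter 56 mm, 36 mm high), two ears on it, 77 mm in all. Origin: centre of the underside, z up. Through-bore of 44 mm with four inner teeth, 9 mm wide, that reach in to 13 mm from the axis, midway between its x and y axes: so the four grooves lie along its +x, +y, -x, -y.
- yoke_grip (a point): Point on the splined yoke's axis, between its ears, 58 mm above its underside: the height to grip. Axes as the yoke's. The ears stand at +y and -y, flat plates 30 mm wide along x, 8 mm thick, 36 to 77 mm above the underside; their flat outer faces are 54 mm apart along y: grip across these.
- plain_yoke: The other loose bare-steel yoke, of the same outside form, size and axes (origin: centre of its underside), but with a smooth round 17 mm bore without teeth. It does not fit the shaft and stays where it is.
- gearbox: Grey ribbed box on a foot plate, 130 x 104 mm, fixed to the bench. Origin: centre of its underside, z up. Its upright steel output shaft does not turn and stands on this axis: a shoulder of 52 mm diameter, four outer teeth above it, and a tapered nose on top, 122 mm above the bench.
- shaft_seat (a point): Centre of the shoulder's top face, 70 mm above the bench, where the yoke's underside rests when home; axes as the gearbox's. The teeth, 6.5 mm wide, reach 18 mm from the axis along +x, +y, -x, -y and 31 mm up, with round ends; the nose (18 mm, tapering to 8) ends 52 mm up. Yoke and seat axes must match, any quarter turn will do; play about 10 degrees and 3 mm.
Not all that is in view belongs to the job. Leave any blue look-alike of the splined_yoke alone.

How it is judged:
By the outcome, as a careful person would: the job done as asked, in the order asked, and still so for the second after the job is handed in, with the robot touching nothing.
It also fails if it takes over 38 s, if anything falls off the work surface, if the arm or the gripper's body presses on something with over 40 N, if the wrist force passes 120 N, or if a joint passes its speed limit or range.

## Working session

There is one attempt and no reset: what is moved stays moved. The work goes in short steps, Python scripts to look and compute and a shell command to move; the robot and the scene stay as the last step left them, time stands still between calls to the robot, and variables do not carry over. Pictures are saved under pics/ and viewed, at most 10 in all, crops included, and the job is handed in when it is done.

```bash
ls; mkdir -p pics; cat > h.py <<'E'
import numpy as np, cv2, pickle
from scipy.spatial.transform import Rotation as R
from plant import get_state, read_camera, ctrl
def cam(n):
    c=read_camera(n); pickle.dump(c,open(f'pics/{n}.pkl','wb')); return c
def cloud(c):
    f=192/np.tan(np.radians(c['vfov']/2)); v,u=np.mgrid[:384,:512]
    x=(u-c['cx'])/f; y=(v-c['cy'])/f; z=c['range_z']
    P=np.stack([x*z,y*z,z],-1)@R.from_quat(c['orientation']).as_matrix().T+c['origin']
    P[z==0]=np.nan
    return P
E
python3 - <<'E'
from h import *
s=cam('scene');t=cam('top')
cv2.imwrite('pics/a.png',np.hstack([s['frame'],t['frame']])[:, :]) if 0 else None
cv2.imwrite('pics/s.png',s['frame']);cv2.imwrite('pics/t.png',t['frame'])
print(t['origin'],t['orientation'],s['origin'],get_state())
E
```

```text
pics
[0.42222513 0.0292605  0.93090271] [-0.7040301   0.70819656 -0.04342022  0.03023134] [ 0.05054037 -0.37864162  0.75887057] {'time': 0.1, 'qpos': array([ 1.10103631e+00,  2.87104967e-01,  1.57805982e+00, -7.25678122e-06,
        1.27861145e+00, -1.49960131e-01]), 'dq': array([-0.00050304, -0.00213613, -0.00375893,  0.00111682,  0.00012509,
        0.00244462]), 'joint_efforts': array([ 1.21856774e-03, -4.07297587e+01, -2.93698364e+01, -1.49353618e-04,
        3.43842716e-03,  4.61026417e-07]), 'eef_pos': array([0.21187343, 0.64024443, 0.23005109]), 'tcp_rot': array([ 1.59218296e-01,  9.87242798e-01, -1.04085659e-03, -3.29607258e-04]), 'contact_force': array([ 0.75775345, -0.19446009,  0.17552314]), 'wrist_torque': array([-0.01074726, -0.0507712 ,  0.01892444]), 'finger_force': 0.0, 'opening': 1.0008077183684523}
```

View pics/t.png

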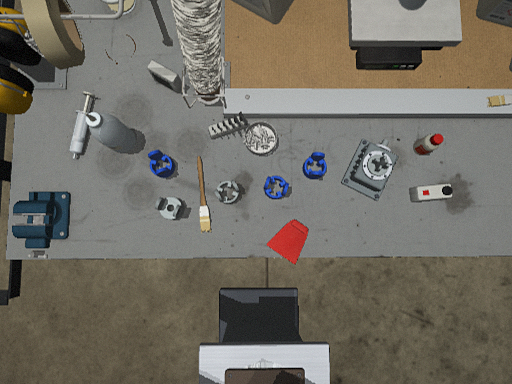

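View pics/s.png

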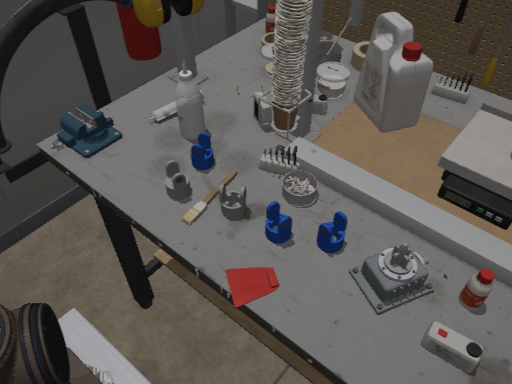

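The top view shows grey yokes at about (170,208), which looks to have a small bore, and (228,191), which looks toothed. The gearbox shaft is at about (377,162). Next I'll zoom in and measure.

```bash
python3 - <<'E'
from h import *
t=pickle.load(open('pics/top.pkl','rb'));P=cloud(t);fr=t['frame']
a=cv2.resize(fr[175:225,150:250],None,fx=7,fy=7,interpolation=cv2.INTER_CUBIC)[:, :400*7//4]
b=cv2.resize(fr[135:205,335:405],None,fx=5,fy=5,interpolation=cv2.INTER_CUBIC)
a=cv2.resize(fr[165:225,150:250],None,fx=4,fy=4,interpolation=cv2.INTER_CUBIC)
h=max(a.shape[0],b.shape[0]);pad=lambda i:cv2.copyMakeBorder(i,0,h-i.shape[0],0,0,cv2.BORDER_CONSTANT)
cv2.imwrite('pics/z.png',np.hstack([pad(a),pad(b)]))
for n,(u0,u1,v0,v1) in dict(A=(155,190,190,225),B=(212,245,175,208),G=(335,405,130,205)).items():
    q=P[v0:v1,u0:u1].reshape(-1,3); q=q[~np.isnan(q[:,0])]
    for lo,hi in [(-.01,.006),(.02,.045),(.05,.09),(.06,.074),(.09,.13)]:
        m=q[(q[:,2]>lo)&(q[:,2]<hi)]
        if len(m)>3:
            r=cv2.minAreaRect(m[:,:2].astype(np.float32)*1000); print(n,lo,hi,len(m),m.mean(0).round(4),np.round(r[0],1),np.round(r[1],1),round(r[2],1))
    print(n,'zmax',q[:,2].max())
    top=q[q[:,2]>.06]
    if n!='G':
        k=cv2.kmeans(top[:,:2].astype(np.float32),2,None,(3,50,1e-6),5,0)[2]; d=k[1]-k[0]; print('ears',k,np.linalg.norm(d),np.degrees(np.arctan2(d[1],d[0])))
E
```

```text
A -0.01 0.006 734 [ 4.874e-01  2.264e-01 -2.000e-04] [487.8 230.3] [88.3 86.6] 89.8
A 0.02 0.045 307 [0.4854 0.2273 0.0351] [483.3 223.3] [48.5 54.1] 66.8
A 0.05 0.09 139 [0.4847 0.2263 0.0689] [485.  226.3] [54.2 29.8] 67.7
A 0.06 0.074 67 [0.4846 0.2252 0.0689] [485.  226.2] [54.3 29. ] 66.8
A zmax 0.07990659374032438
ears [[0.49375924 0.24657412]
 [0.4755721  0.20468548]] 0.04566651 -113.46944
B -0.01 0.006 785 [ 5.276e-01  8.800e-02 -3.000e-04] [528.  89.] [82. 83.] 89.8
B 0.02 0.045 176 [0.5226 0.088  0.0341] [524.3  87.2] [55.1 46.9] 19.1
B 0.05 0.09 93 [0.5225 0.0875 0.0722] [523.4  88.3] [28.7 53.8] 29.9
B 0.06 0.074 48 [0.5199 0.0895 0.0696] [523.4  88.3] [28.7 53.8] 29.9
B zmax 0.07899201109483345
ears [[0.53405815 0.06805405]
 [0.51126635 0.10761326]] 0.0456552 119.94814
G -0.01 0.006 3133 [ 5.900e-01 -2.747e-01 -2.000e-04] [ 589.7 -277.3] [182.6 199.1] 88.3
G 0.02 0.045 191 [ 0.5846 -0.2583  0.0343] [ 595.6 -280. ] [ 85.8 127. ] 63.3
G 0.05 0.09 1150 [ 0.5816 -0.2693  0.0611] [ 586.4 -274.3] [ 84.8 104.1] 61.8
G 0.06 0.074 513 [ 0.5806 -0.2692  0.0662] [ 582.7 -273.3] [69.8 69.9] 40.7
G 0.09 0.13 120 [ 0.5818 -0.271   0.1048] [ 582.8 -272.5] [28.4 27.6] 20.3
G zmax 0.12368897088080755
```

View pics/z.png

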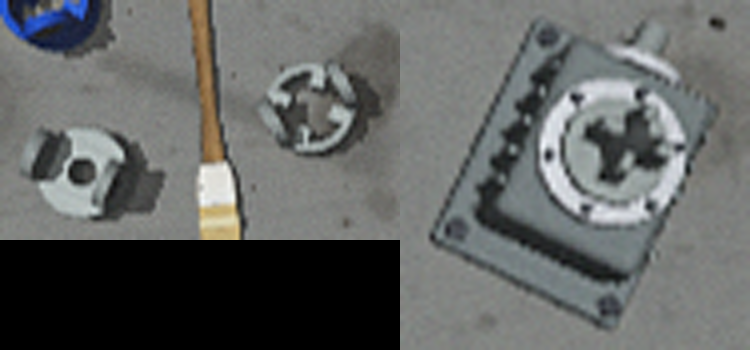

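Yoke B, at (0.523, 0.088) with its ears along 120°, is the splined one: four teeth show in the crop. The shaft is at (0.583, -0.272) and the box lies at about 62°. Sizes and heights match the ones given. I'm approaching now.

```bash
cat >> h.py <<'E'
def go(x,y,z,yaw):   # tool-frame shift (mm) and turn (deg) to a pose with tool y at yaw (deg, mod 180 near)
    s=get_state(); M=R.from_quat(s['tcp_rot']).as_matrix()
    d=M.T@(np.array([x,y,z])-s['eef_pos'])*1000
    cur=np.degrees(np.arctan2(M[1,1],M[0,1])); print('t',s['time'],'pos',s['eef_pos'].round(4),'yaw',cur.round(2),'tilt z',M[:,2].round(4),'shift',d.round(1),'turn',round(-(((yaw-cur)+180)%360-180),2),'F',s['contact_force'].round(1))
E
python3 -m crank '[[[-469,-426,40],-48.3,0],[[-469,-426,40],-48.3,0],[[-469,-426,40],-48.3,0],[[-469,-426,40],-48.3,0],[[-469,-426,40],-48.3,0],[[-469,-426,40],-48.3,0],[[-469,-426,40],-48.3,0],[[-469,-426,40],-48.3,0],[[-469,-426,40],-48.3,0],[[-469,-426,40],-48.3,0]]'
python3 - <<'E'
from h import *
go(.5234,.0883,.19,120)
t=pickle.load(open('pics/top.pkl','rb'));P=cloud(t)
q=P[130:210,330:412].reshape(-1,3);
for lo,hi in [(.004,.016),(.1,.106),(.095,.104)]:
    m=q[(q[:,2]>lo)&(q[:,2]<hi)]
    r=cv2.minAreaRect(m[:,:2].astype(np.float32)*1000);print(lo,hi,len(m),r)
# foot plate: pts above 4mm -> mask -> contour
Z=np.nan_to_num(P[130:210,330:412,2]);m=((Z>.004)&(Z<.2)).astype(np.uint8);m=cv2.morphologyEx(m,cv2.MORPH_OPEN,np.ones((9,9)))
c=max(cv2.findContours(m,0,1)[0],key=cv2.contourArea)[:,0];w=np.array([P[130+v,330+u,:2] for u,v in c])
w=w[~np.isnan(w[:,0])]
print(cv2.minAreaRect((w*1000).astype(np.float32)))
E
```

```text
time: 1.1
eef_pos: [0.4535, 0.2118, 0.2]
tcp_rot: [-0.259, 0.966, 0.0, -0.0]
contact_force: [1.2, 0.5, -0.2]
opening: 0.998
finger_force: 0.0
t 1.1 pos [0.4535 0.2118 0.2   ] yaw 119.98 tilt z [-1.e-04  0.e+00 -1.e+00] shift [   1.2 -141.9   10. ] turn -0.02 F [ 1.2  0.5 -0.2]
0.004 0.016 611 ((572.6098022460938, -270.0248718261719), (189.5510711669922, 209.89566040039062), 6.833742141723633)
0.1 0.106 31 ((582.7559204101562, -273.3318786621094), (25.015867233276367, 25.550580978393555), 18.823455810546875)
0.095 0.104 58 ((582.1764526367188, -272.7364501953125), (27.131942749023438, 27.561145782470703), 20.33195686340332)
((582.8114624023438, -273.9611511230469), (104.75796508789062, 129.70384216308594), 62.80729293823242)
```

```bash
python3 -m crank '[[[1,-142,30],0,0],[[1,-142,30],0,0],[[1,-142,30],0,0],[[1,-142,30],0,0],[[1,-142,30],0,0],[[1,-142,30],0,0]]'
python3 - <<'E'
from h import *
c=cam('wrist');cv2.imwrite('pics/w1.png',c['frame']);print(c['origin'],c['vfov'],c['cx'],c['cy'])
go(.5234,.0883,.035,120)
E
```

```text
time: 1.7
eef_pos: [0.5227, 0.0911, 0.1703]
tcp_rot: [-0.259, 0.966, 0.0, -0.0]
contact_force: [0.0, -0.3, -0.0]
opening: 0.999
finger_force: 0.0
[0.45184598 0.04906022 0.31301623] 65.70646984690485 256.9663757474548 188.9167010111438
t 1.75 pos [0.5227 0.0914 0.1705] yaw 120.07 tilt z [-2.e-04  3.e-04 -1.e+00] shift [  1.   -3.1 135.5] turn 0.07 F [-0.6 -0.3 -1.1]
```

View pics/w1.png

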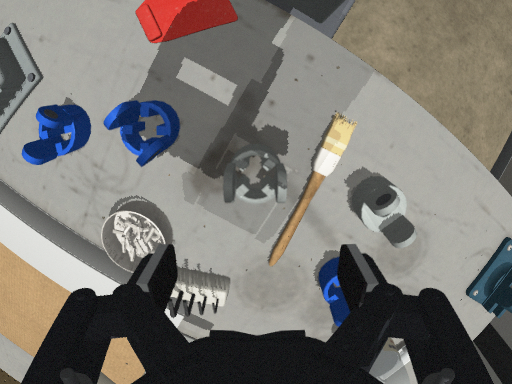

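The wrist view confirms the toothed yoke at (255,178), centred between the fingers and square to them. One refinement from the wrist depth, then I'll descend.

```bash
cat >> h.py <<'E'
def wcloud(c):
    f=192/np.tan(np.radians(c['vfov']/2)); v,u=np.mgrid[:384,:512]
    x=u-c['cx']; y=v-c['cy']; r=np.hypot(x,y)+1e-9; k=np.tan(r/f)/r; z=c['range_z']
    P=np.stack([x*k*z,y*k*z,z],-1)@R.from_quat(c['orientation']).as_matrix().T+c['origin']
    P[z==0]=np.nan
    return P
E
python3 - <<'E'
from h import *
P=wcloud(pickle.load(open('pics/wrist.pkl','rb')))
q=P[135:220,212:298].reshape(-1,3);q=q[~np.isnan(q[:,0])]
for lo,hi in [(-.01,.01),(.03,.04),(.05,.09)]:
    m=q[(q[:,2]>lo)&(q[:,2]<hi)];print(len(m),np.median(m[:,2]),cv2.minAreaRect((m[:,:2]*1000).astype(np.float32)))
go(.5234,.0883,.035,120)
E
```

```text
4971 4.424287463428156e-05 ((534.4060668945312, 93.45623779296875), (98.25300598144531, 97.75614929199219), 29.99147605895996)
984 0.035780527302613 ((520.8219604492188, 90.20121002197266), (54.41693115234375, 50.37924575805664), 41.78493881225586)
778 0.07339110074905385 ((522.0450439453125, 87.93141174316406), (29.174972534179688, 53.18349838256836), 29.81414031982422)
t 1.75 pos [0.5227 0.0914 0.1705] yaw 120.07 tilt z [-2.e-04  3.e-04 -1.e+00] shift [  1.   -3.1 135.5] turn 0.07 F [-0.6 -0.3 -1.1]
```

```bash
python3 -m crank '[[[0,0,40],0,0],[[0,0,80],0,0],[[0,0,90],0,0],[[0,0,90],0,0],[[0,0,90],0,0]]'
python3 -c "
from h import *
go(.5227,.0881,.035,120)"
```

```text
time: 2.25
eef_pos: [0.5244, 0.0909, 0.0822]
tcp_rot: [-0.259, 0.966, -0.0, 0.001]
contact_force: [-0.3, 0.0, 0.5]
opening: 0.998
finger_force: 0.0
t 2.25 pos [0.5244 0.0909 0.0822] yaw 120.05 tilt z [ 2.7e-03 -1.0e-04 -1.0e+00] shift [ 3.  -1.5 47.2] turn 0.05 F [-0.3  0.   0.5]
```

```bash
python3 -m crank '[[[2.5,-2,20],0,0],[[2.5,-2,40],0,0],[[2.5,-2,46],0,0],[[2.5,-2,46],0,0],[[2.5,-2,46],0,0]]'
python3 -c "
from h import *
go(.5227,.0881,.035,120)"
```

```text
time: 2.75
eef_pos: [0.5235, 0.0874, 0.0361]
tcp_rot: [-0.259, 0.966, -0.0, 0.001]
contact_force: [-1.0, -1.3, -0.4]
opening: 1.0
finger_force: 0.0
t 2.75 pos [0.5235 0.0874 0.0361] yaw 119.99 tilt z [ 0.003 -0.    -1.   ] shift [0.3 1.  1.1] turn -0.01 F [-1.  -1.3 -0.4]
```

Now close.

```bash
python3 -m crank '[[[0,1,1],0,120],[[0,1,1],0,255],[[0,1,1],0,255],[[0,1,1],0,255],[[0,1,1],0,255],[[0,1,1],0,255],[[0,1,1],0,255],[[0,1,1],0,255]]' 60
python3 -c "
from h import *
go(.5227,.0881,.135,120)"
```

```text
time: 3.55
eef_pos: [0.5223, 0.0883, 0.0344]
tcp_rot: [-0.259, 0.966, -0.0, 0.001]
contact_force: [-1.7, 1.9, 4.3]
opening: 0.625
finger_force: 64.0
t 3.55 pos [0.5223 0.0883 0.0344] yaw 119.97 tilt z [ 1.3e-03  3.0e-04 -1.0e+00] shift [  -0.4   -0.5 -100.6] turn -0.03 F [-1.7  1.9  4.3]
```

```bash
python3 -m crank '[[[0,0,-30],0,255],[[0,0,-70],0,255],[[0,0,-110],0,255],[[0,0,-150],0,255],[[0,0,-165],0,255],[[0,0,-165],0,255]]'
python3 -c "
from h import *
go(.583,-.273,.2,62.8)"
```

```text
time: 4.15
eef_pos: [0.5227, 0.0881, 0.2]
tcp_rot: [-0.259, 0.966, -0.001, 0.002]
contact_force: [-0.4, -0.3, -3.9]
opening: 0.627
finger_force: 65.1
t 4.15 pos [0.5227 0.0881 0.2   ] yaw 119.98 tilt z [ 4.2e-03 -3.0e-04 -1.0e+00] shift [ 128.2 -342.9    0.4] turn 57.18 F [-0.4 -0.3 -3.9]
```

```bash
python3 -m crank '[[[128,-343,0],57,255],[[128,-343,0],57,255],[[128,-343,0],57,255],[[128,-343,0],57,255],[[128,-343,0],57,255],[[128,-343,0],57,255],[[128,-343,0],57,255],[[128,-343,0],57,255],[[128,-343,0],57,255],[[128,-343,0],57,255]]'
python3 - <<'E'
from h import *
go(.583,-.273,.2,62.8)
c=cam('wrist');cv2.imwrite('pics/w2.png',c['frame'])
E
```

```text
time: 5.15
eef_pos: [0.5807, -0.2717, 0.1948]
tcp_rot: [0.234, 0.972, 0.001, -0.003]
contact_force: [-0.3, 1.1, -4.2]
opening: 0.624
finger_force: 65.7
t 5.15 pos [ 0.5807 -0.2717  0.1948] yaw 62.98 tilt z [-0.0048  0.0041 -1.    ] shift [-2.6 -0.2 -5.2] turn 0.18 F [-0.3  1.1 -4.2]
```

View pics/w2.png

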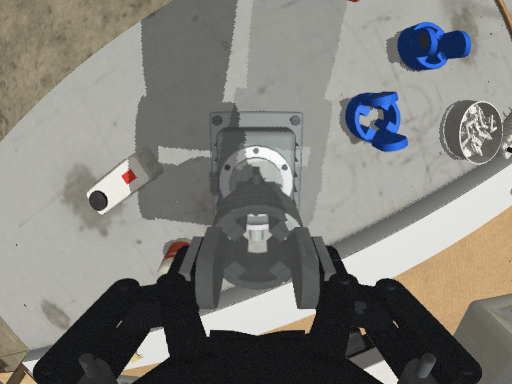

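The wrist view shows the yoke in hand at about (257,240), square to the gearbox, whose flange is at about (256,175). I'll check both positions from the wrist depth.

```bash
python3 - <<'E'
from h import *
P=wcloud(pickle.load(open('pics/wrist.pkl','rb')));s=get_state();M=R.from_quat(s['tcp_rot']).as_matrix()
Q=(P-s['eef_pos'])@M*1000   # tool frame mm
Z=P[...,2]
def show(n,m):
    q=Q[m];print(n,m.sum(),'x',np.percentile(q[:,0],[1,50,99]).round(1),'y',np.percentile(q[:,1],[1,50,99]).round(1),'z',np.median(q[:,2]).round(1))
u,v=np.meshgrid(range(512),range(384))
w=(u>195)&(u<320)
hub=(np.abs(Q[...,2]+3)<8)&w&(v<290); show('hubtop',hub)
under=(Q[...,2]>20)&(Q[...,2]<40)&w; show('hub low',under)
show('flange',(Z>.055)&(Z<.075)&(u>205)&(u<310)&(v<230))
show('foot',(Z>.004)&(Z<.015)&(u>200)&(u<312)&(v<215))
# flange outer circle fit
m=((Z>.06)&(Z<.07)&(u>205)&(u<310)&(v<230));q=Q[m][:,:2].astype(np.float32)
print(cv2.minAreaRect(Q[(Z>.004)&(Z<.015)&(u>200)&(u<312)&(v<215)][:,:2].astype(np.float32)))
print(cv2.minEnclosingCircle(q), np.median(Z[m]))
go(.583,-.273,.19,62.8)
E
```

```text
hubtop 3815 x [-26.9  10.7  26. ] y [-27.5  -1.2  25.5] z -0.6
hub low 1233 x [-23.8  -9.   26.4] y [-24.5  -1.2  22.3] z 26.4
flange 3798 x [-53.   17.5  42.2] y [-37.6  -2.3  32.4] z 132.0
foot 2190 x [-52.6  47.9  61.3] y [-54.   -2.9  49. ] z 185.9
((0.6332969665527344, -2.4336013793945312), (104.87794494628906, 122.14775848388672), 89.47044372558594)
((-3.4170103073120117, -2.4490089416503906), 35.39363479614258) 0.0644725379790046
t 5.2 pos [ 0.5811 -0.2711  0.1956] yaw 63.04 tilt z [-0.0039  0.0033 -1.    ] shift [-2.6 -0.8  5.6] turn 0.24 F [-0.5  0.5 -4.1]
```

The yoke's offset from the shaft is (-3, -1.4) mm by the wrist camera and (-2.6, -0.8) mm by the top camera, so they agree. I'm moving down.

```bash
python3 -m crank '[[[-2.8,-1.2,10],0,255],[[-2.8,-1.2,30],0,255],[[-2.8,-1.2,33],0,255],[[-2.8,-1.2,33],0,255],[[-2.8,-1.2,33],0,255]]'
python3 -c "
from h import *
go(.5831,-.2733,.138,62.8)"
```

```text
time: 5.7
eef_pos: [0.5844, -0.2748, 0.1659]
tcp_rot: [0.233, 0.972, -0.0, 0.0]
contact_force: [-0.0, -0.5, -3.1]
opening: 0.626
finger_force: 65.6
t 5.7 pos [ 0.5844 -0.2748  0.1659] yaw 63.02 tilt z [ 7.e-04 -4.e-04 -1.e+00] shift [ 1.9  0.8 27.9] turn 0.22 F [-0.  -0.5 -3.1]
```

```bash
python3 -m crank '[[[1.7,0.6,0],0,255],[[1.7,0.6,10],0,255],[[1.7,0.6,20],0,255],[[1.7,0.6,26],0,255],[[1.7,0.6,26],0,255],[[1.7,0.6,26],0,255]]'
python3 -c "
from h import *
go(.5831,-.2735,.1045,62.8)"
```

```text
time: 6.3
eef_pos: [0.5826, -0.2739, 0.1388]
tcp_rot: [0.234, 0.972, 0.0, -0.0]
contact_force: [0.1, 0.1, -3.9]
opening: 0.623
finger_force: 65.6
t 6.3 pos [ 0.5826 -0.2739  0.1388] yaw 62.97 tilt z [-8.e-04  5.e-04 -1.e+00] shift [-0.3  0.6 34.3] turn 0.17 F [ 0.1  0.1 -3.9]
```

The yoke is over the nose without contact, with the teeth tops 3 mm below. Now a gentle push into mesh.

```bash
python3 -m crank '[[[0,0,3],0,255],[[0,0,6],0,255],[[0,0,9],0,255],[[0,0,9],0,255]]'
python3 -c "
from h import *
go(.5831,-.2735,.1045,62.8)"
```

```text
time: 6.7
eef_pos: [0.5825, -0.2737, 0.1297]
tcp_rot: [0.234, 0.972, 0.0, -0.001]
contact_force: [0.7, -1.5, -3.1]
opening: 0.619
finger_force: 65.6
t 6.7 pos [ 0.5825 -0.2737  0.1297] yaw 62.97 tilt z [-1.e-03  7.e-04 -1.e+00] shift [-0.5  0.5 25.2] turn 0.17 F [ 0.7 -1.5 -3.1]
```

It meshed: 6 mm past the teeth tops with no axial force. I'll continue down.

```bash
python3 -m crank '[[[0,0,4],0,255],[[0,0,8],0,255],[[0,0,12],0,255],[[0,0,16],0,255],[[0,0,20],0,255],[[0,0,22],0,255],[[0,0,22],0,255]]'
python3 -c "
from h import *
go(.5831,-.2735,.1045,62.8)"
```

```text
time: 7.4
eef_pos: [0.5826, -0.2738, 0.1078]
tcp_rot: [0.234, 0.972, 0.0, -0.0]
contact_force: [-0.3, -0.1, -4.3]
opening: 0.626
finger_force: 65.6
t 7.4 pos [ 0.5826 -0.2738  0.1078] yaw 62.97 tilt z [-8.e-04  5.e-04 -1.e+00] shift [-0.3  0.5  3.3] turn 0.17 F [-0.3 -0.1 -4.3]
```

```bash
python3 -m crank '[[[0,0,1.5],0,255],[[0,0,3],0,255],[[0,0,4],0,255],[[0,0,5],0,255],[[0,0,5],0,255]]'
python3 -c "
from h import *
go(.5831,-.2735,.1045,62.8)"
```

```text
time: 7.9
eef_pos: [0.583, -0.274, 0.1045]
tcp_rot: [0.234, 0.972, -0.0, 0.0]
contact_force: [-2.4, 2.4, 1.8]
opening: 0.625
finger_force: 66.2
t 7.9 pos [ 0.583  -0.274   0.1045] yaw 62.98 tilt z [ 0.e+00 -2.e-04 -1.e+00] shift [0.1 0.5 0. ] turn 0.18 F [-2.4  2.4  1.8]
```

The force changed sign at exactly the seated height. One light press, then release.

```bash
python3 -m crank '[[[0,0,0.8],0,255],[[0,0,1.5],0,255],[[0,0,1.5],0,255]]'
python3 -m crank '[[[0,0,-1.5],0,255],[[0,0,-1.5],0,120],[[0,0,-1.5],0,0],[[0,0,-1.5],0,0],[[0,0,-1.5],0,0],[[0,0,-1.5],0,0],[[0,0,-1.5],0,0]]'
```

```text
time: 8.2
eef_pos: [0.583, -0.274, 0.1045]
tcp_rot: [0.234, 0.972, -0.0, -0.0]
contact_force: [-5.1, 3.5, 8.5]
opening: 0.629
finger_force: 66.9
time: 8.9
eef_pos: [0.5829, -0.274, 0.1032]
tcp_rot: [0.234, 0.972, 0.0, 0.0]
contact_force: [-0.2, 0.1, -0.1]
opening: 1.001
finger_force: 0.0
```

```bash
python3 -m crank '[[[0,0,-20],0,0],[[0,0,-60],0,0],[[0,0,-110],0,0],[[0,0,-130],0,0],[[0,0,-130],0,0],[[0,60,-130],0,0],[[0,110,-130],0,0],[[0,160,-130],0,0],[[0,160,-130],0,0]]'
python3 - <<'E'
from h import *
go(.583,-.273,.2,62.8)
s=cam('scene');t=cam('top')
P=cloud(t);q=P[130:205,335:412].reshape(-1,3)
m=q[(q[:,2]>.13)&(q[:,2]<.18)];print(len(m),np.sort(m[:,2])[[0,-5,-1]],cv2.minAreaRect((m[:,:2]*1000).astype(np.float32)))
m=q[(q[:,2]>.098)&(q[:,2]<.115)];print('hub top',np.median(m[:,2]),len(m))
b=cv2.resize(t['frame'][125:225,140:410],(750,278),interpolation=cv2.INTER_CUBIC)
a=cv2.resize(s['frame'][210:340,330:500],None,fx=2.2,fy=2.2,interpolation=cv2.INTER_CUBIC)
a=cv2.copyMakeBorder(a,0,0,0,750-a.shape[1],cv2.BORDER_CONSTANT)
cv2.imwrite('pics/f.png',np.vstack([b,a]))
E
```

```text
time: 9.8
eef_pos: [0.6561, -0.1266, 0.2308]
tcp_rot: [0.231, 0.973, 0.001, -0.002]
contact_force: [-0.1, 0.2, -0.7]
opening: 0.998
finger_force: 0.0
t 9.8 pos [ 0.6561 -0.1266  0.2308] yaw 63.25 tilt z [-0.0027  0.0027 -1.    ] shift [  -0.8 -163.7   30.6] turn 0.45 F [-0.1  0.2 -0.7]
72 [0.13038867 0.14705429 0.14803744] ((573.8746337890625, -294.3682556152344), (7.819948673248291, 30.402545928955078), 63.143062591552734)
hub top 0.10728659265072937 17
```

View pics/f.png

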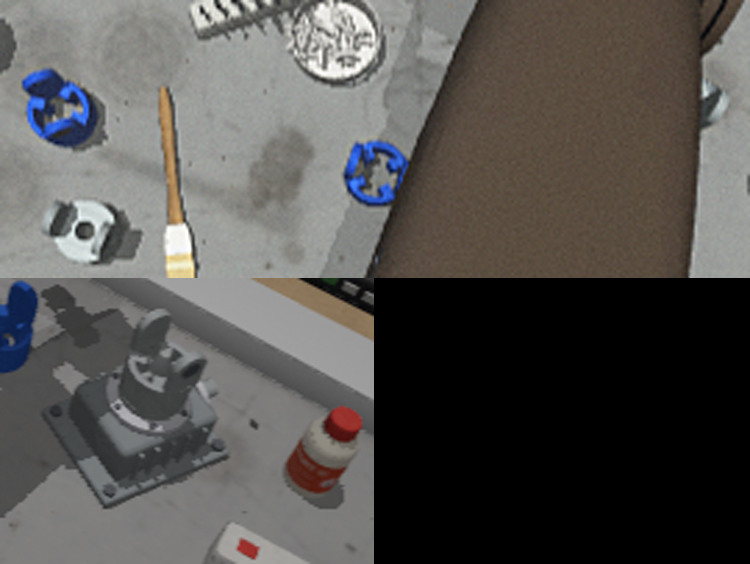

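The scene crop shows the yoke seated upright on the shaft at about (155,385). The ear tops measure 0.147 m (70 + 77 mm) and the hub top about 0.107 m. The plain yoke at (85,230) is untouched and the arm is clear.

```bash
python3 -c "
from plant import ctrl
print(ctrl.sign_off())"
```

```text
the job is handed in; nothing more can be done
None
```

The splined yoke is fully home on the gearbox shaft, ears up and released; the plain yoke was left where it stood, and the job is handed in at about 10 s of the 38 s allowed.

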